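# Wedge up the drooping stock riser

### The arm

A 6-joint arm with a two-finger parallel gripper is mounted at the origin on the work surface. World frame = base frame: x ahead of the robot, y to its left, z up, the work surface at z = 0. Lengths are in mm, angles in rad, forces in N, time in s.
With the tool pointing down it reaches from about 225 to 875 mm from the base axis. Payload 3.4 kg.
Tool frame: the origin (TCP) lies at the very end of the fingers, on their centre line; the grasp point (between the pads) lies 19 mm behind it (robot.grip_point_offset is the distance from the TCP to the grasp point, in mm); z points along the fingers, y is the direction in which the jaws open and shut (so a half turn about z gives the same grasp; the last joint's range is limited). The gripper opens to 85 mm and grips with 20 to 120 N. Pads are 22 mm wide; open, the fingers measure 114 mm over their backs; the gripper's body (76 mm by 85 mm) begins 54 mm behind the grasp point. The pads swing forward as they close: fully open they stand 13 mm farther back than shut.
Start: joints at [1.081, 0.276, 1.505, -0, 1.361, -0.121], TCP at [207.304, 536.365, 231.328] pointing down, gripper open.
Joint ranges: [-2.89, 2.89], [-0.75, 2.08], [0.22, 2.7], [-1.18, 4.32], [0.11, 2.71], [-2.7, 2.7]. Speed limits (rad/s): [2.57, 2.57, 3.14, 3.14, 3.14, 3.14].

### API

Orientations are given as a rotation vector (axis times angle).
In Python, from bench import robot, cams, ticket, finder gives the robot as it stands.
- The arm moves only by the shell command python3 -m creep 'ROWS' [OPENING]. ROWS is JSON, a list of rows, each a list of 4 numbers: the shift along the world's x, y, z in mm, then the turn about the world's z in rad. In form: [[tx, ty, tz, yaw], ...]. A call has 1 to 20 rows; each row is the pose to reach, as a shift and turn from the pose measured when the call began; what a row does not reach only later rows make up. A row lasts 1/10 s, in which the tool goes at most 50 mm and 8.59 degrees, less where a joint would pass 70% of its speed; a pose out of reach is approached as far as the arm can. A call with a gripper value outside its range is refused whole. OPENING is the opening, from 0 (shut) to 1 (fully open), set as the call begins (- or left out, the last holds). The fingers move at their own pace and stop on an object; the grip force is fixed at half the most. Time passes only in rows, so rows that repeat a pose let the fingers close. It gives the time, the measured TCP pose, the force and the opening at its end, in the units of the state.
- robot.sense(): the state, without advancing time (a new reading comes with each control period).
- cams.read_camera(name): name is "side" or "top"; returns a dict with "frame" (400x640x3 uint8, red, green, blue), "z_map" (400x640 float32, mm along the optical axis (not along the pixel's ray), 0 where there is no reading), "fx", "fy", "cx", "cy" (pixels), "world_to_cam" (4x4, takes a point from world to camera coordinates). Camera axes: x right, y down, z forward; pixel columns grow to the right and rows downward; lengths in mm; the calibration is good to about 2 mm. A picture is of the moment at which its call begins.
- ticket.finish_job(): hands the job in, once; it reports no verdict.
Trained networks look in a picture, given as the dict that the camera call returned (one of the last four; its "shot" number tells which), for a name from the list of things; names that differ only in an ending like _2 or _b are one class to them, and where a whole thing is asked for, a point or a joint stands for the part that bears it (a point fixed in the world has none). Each returns a list of dicts, best first, with "confidence" (0 to 1); they miss things now and then, are a little off and sometimes report something else, mostly with a low value. They report only what shows in the picture. A call takes as long as a camera call. They do not tell look-alikes from the thing itself.
- finder.boxes_of(picture, thing): "pixel" ([column, row] in pixels, amid what is visible of it).
The state is a dict: "time_s": time; "joint_positions": joint angles; "joint_velocities": joint speeds; "joint_efforts": joint torques, N m; "position": TCP position; "orientation": TCP orientation; "force": force on the tool from outside, world axes, zero at the start; "torque": the same for the moment, N m; "opening": finger opening in mm.
Only numpy, scipy, OpenCV 4.12 (cv2) and the standard library are available. Lean on these libraries where they do the work, as an engineer would, in place of code of your own. Each camera call takes 0.05 s, during which the arm holds its last target.

### The job

The front of the plywood stock riser on the packing table droops. Lift the wooden wedge out of its little cardboard box, lay it flat on the table and let go of it; then take it again and push it, thin end first, under the middle of the riser's front edge until the riser is level against its stop and the wedge is jammed tight. Let go, and leave the other things on the table where they are.

Things in the scene. Friction and masses are not known exactly. Their poses are not given: they have to be found in the camera images.
- wedge_center (a point): Centre of the loose wooden wedge (110 g): 150 long, 45 wide, 40 thick at the blunt end, tapering evenly to 4 at the thin end, alike on both sloping faces. The point is on its centre line, 75 from either end. Axes: z along its length to the thin end, y across its 45 width, x through its thickness. It starts upright in the holder, thin end up, its foot 4 above the table.
- wedge_tip (a point): Middle of the wedge's thin end, 75 from wedge_center along the wedge's z; same axes.
- holder: Open cardboard box fixed to the table, 95 x 95 outside, 60 high, walls and floor 4 thick, in which the wedge stands loosely on its blunt end. Origin at the centre of its underside.
- riser_front (a point): Middle of the lower front edge of the riser: a plywood board 280 wide (along y), 280 deep, 15 thick, hinged on a rail under its rear edge. Axes: x inwards under the board (the push direction; it tips with the board), y along the front edge. From table to this edge: 10 drooped, 28 level. Short rubber feet hang 125 to either side; between them it is open for 230 inwards.
- riser_stock (a point): Middle of the foot of the white boxes fixed on the riser board: on the board's top, 105 behind its front edge. The boxes rise up to 70 above the board, over nearly its full width.
- riser_lip (a point): Point on the top of the riser board, in the bare strip between front edge and boxes, 50 behind the edge. The board droops 0.069 rad at the start (hinge 260 behind the front edge) and rises to level, where a firm stop at the hinge ends it. Its weight bears on the wedge with about 4 N; pushing the wedge in takes 8 to 15 N, rising steeply at the stop (25 N jams it), with the wedge about 100 under the edge.
- carton: Bystander, to be left alone: sealed brown cardboard carton, 110 x 110 x 90 high. Origin at the centre of its underside.
- tape: Bystander, to be left alone: roll of packing tape lying flat, 90 across, 45 high. Origin at the centre of its underside.
- stock_a: Bystander, to be left alone: white stock box lying flat, 150 x 80 x 40 high. Origin at the centre of its underside.
- stock_b: Bystander, to be left alone: another white stock box, 150 x 80 x 40 high. Origin at the centre of its underside.
- cutter: Bystander, to be left alone: black flat box cutter, 170 x 24 x 14. Origin at the centre of its underside.
- mug: Bystander, to be left alone: white mug, 80 across, 90 high. Origin at the centre of its underside.
- bottle: Bystander, to be left alone: white plastic bottle, 60 across, 160 high. Origin at the centre of its underside.
Things that resemble listed ones, but are neither listed nor needed, are in the scene too. Of the things that look like the part that bears wedge_center, take the one that is nearest to the robot's base at the start.

How it is judged (in metres and radians):
On the way:
1. the wedge lies flat on one of its sloping faces on the table, let go of (angle between wedge_center's own y axis and vertical between 1.4 and 1.742 rad and angle between wedge_center's own z axis and vertical between 1.35 and 1.8 rad and height (world z) of wedge_center below 0.03 m and contact force between the fingers and wedge below 0.05 N), for 0.2 s.
At the end, for the whole second after the job is handed in: The wedge lies at rest flat on a sloping face, its thin end over 60 mm inside the riser front edge and within 60 mm of its middle; the riser is level (lower front edge over 26 mm above the table, 28 being level) and bears on the wedge with over 6 N (its weight alone is about 4 N) (angle between wedge_center's own y axis and vertical between 1.4 and 1.742 rad and angle between wedge_center's own z axis and vertical between 1.35 and 1.8 rad and height (world z) of riser_front above 0.026 m and contact force between wedge and riser above 6 N and x of wedge_tip in the frame of riser_front above 0.06 m and y of wedge_tip in the frame of riser_front between -0.06 and 0.06 m and linear speed of wedge below 0.01 m/s); the robot touches nothing.
It fails at once if another loose thing on the table (carton, tape roll, white boxes, cutter, mug, bottle) is shifted more than 50 mm (distance of any of carton, tape, stock_a, stock_b, cutter, mug, bottle from where it was at the start of the episode above 0.05 m).
It also fails if it takes over 72 s, if anything falls off the work surface, if the arm or the gripper's body presses on something with over 40 N, if the wrist force passes 120 N, or if a joint passes its speed limit or range.

## Working session

There is one attempt and no reset: what is moved stays moved. The work goes in short steps, Python scripts to look and compute and a shell command to move; the robot and the scene stay as the last step left them, time stands still between calls to the robot, and variables do not carry over. Pictures are saved under pics/ and viewed, and the job is handed in when it is done.

```bash
ls; mkdir -p pics; cat > h.py <<'E'
import numpy as np, cv2
from bench import robot, cams, ticket, finder
def w(pic,u,v,z=None):
    if z is None: z=pic["z_map"][int(v),int(u)]
    p=np.array([(u-pic["cx"])*z/pic["fx"],(v-pic["cy"])*z/pic["fy"],z,1])
    return (np.linalg.inv(pic["world_to_cam"])@p)[:3]
def cloud(pic):
    z=pic["z_map"]; v,u=np.indices(z.shape)
    p=np.stack([(u-pic["cx"])*z/pic["fx"],(v-pic["cy"])*z/pic["fy"],z,np.ones_like(z)],-1)
    c=(p@np.linalg.inv(pic["world_to_cam"]).T)[...,:3]; c[z==0]=np.nan
    return c
def px(pic,p):
    q=pic["world_to_cam"]@np.append(p,1); return q[0]/q[2]*pic["fx"]+pic["cx"],q[1]/q[2]*pic["fy"]+pic["cy"]
def save(pic,name,box=None,s=1):
    im=pic["frame"][...,::-1]
    if box: im=im[box[1]:box[3],box[0]:box[2]]
    cv2.imwrite("pics/"+name,cv2.resize(im,None,fx=s,fy=s,interpolation=cv2.INTER_CUBIC))
E
python3 - <<'E'
from h import *
print(robot.sense())
for n in("top","side"):
    p=cams.read_camera(n); save(p,n+"0.png")
    np.save("pics/"+n+"0.npy",p,allow_pickle=True)
    print(n,p["fx"],p["cx"],p["cy"],np.round(np.linalg.inv(p["world_to_cam"]),3).tolist())
    for t in("wedge_center","holder","riser_front","riser_stock","riser_lip","carton","tape","stock_a","cutter","mug","bottle"):
        for d in finder.boxes_of(p,t)[:4]:
            print(t,d["pixel"],round(d["confidence"],2),w(p,*d["pixel"]).round())
E
```

```text
pics
{'time_s': 0.0, 'joint_positions': array([ 1.08099222e+00,  2.76558851e-01,  1.50614100e+00, -1.97199122e-05,
        1.36068304e+00, -1.21028996e-01]), 'joint_velocities': array([-0.00062456,  0.00067964, -0.00086528, -0.00156193, -0.00034278,
        0.00011347]), 'joint_efforts': array([-5.05984226e-04, -4.16773832e+01, -2.45800209e+01, -2.37939039e-04,
        1.10235866e-02, -3.31769215e-06]), 'position': array([207.04770063, 535.86017629, 230.45718027]), 'orientation': array([-5.75891831e-01, -3.08782760e+00,  2.69062838e-03]), 'force': array([-0.36599083, -0.16464057,  0.5580259 ]), 'torque': array([-0.02614334, -0.004649  , -0.00198374]), 'opening': 85.32599703340169}
top 474.5400286249011 321.01815445390145 200.32777342173407 [[-0.018, -0.982, 0.188, 277.359], [-1.0, 0.02, 0.01, -4.702], [-0.013, -0.188, -0.982, 1771.904], [0.0, 0.0, 0.0, 1.0]]
wedge_center [236.8, 246.1] 0.72 [439. 311. 104.]
wedge_center [187.4, 180.1] 0.66 [683. 497.  97.]
wedge_center [409.8, 239.0] 0.61 [ 454. -300.   89.]
wedge_center [199.4, 244.7] 0.47 [450. 452.  73.]
holder [238.8, 239.1] 0.9 
[... 976 characters left out ...]
. 338.  34.]
riser_front [376.8, 192.0] 0.57 [790. -15.  98.]
riser_stock [374.1, 193.9] 0.82 [776. -20.  99.]
riser_stock [258.7, 177.9] 0.16 [447. 279.  48.]
riser_lip [376.1, 192.1] 0.89 [787. -14.  98.]
carton [325.1, 296.6] 0.7 [ 444. -343.   89.]
tape [296.7, 195.2] 0.88 [549. 147.  34.]
tape [400.2, 343.9] 0.68 [ 603. -523.   -1.]
tape [322.4, 292.0] 0.55 [ 442. -327.   93.]
tape [377.2, 189.9] 0.3 [796.  -6.  99.]
stock_a [312.8, 157.0] 0.77 [688. 323.  38.]
stock_a [404.5, 282.5] 0.61 [ 708. -360.   37.]
cutter [270.9, 263.7] 0.66 [ 358. -101.    9.]
cutter [255.1, 164.9] 0.35 [444. 298.  98.]
cutter [405.9, 283.9] 0.26 [ 709. -365.   37.]
bottle [268.8, 128.7] 0.65 [568. 493.  98.]
```

View pics/top0.png

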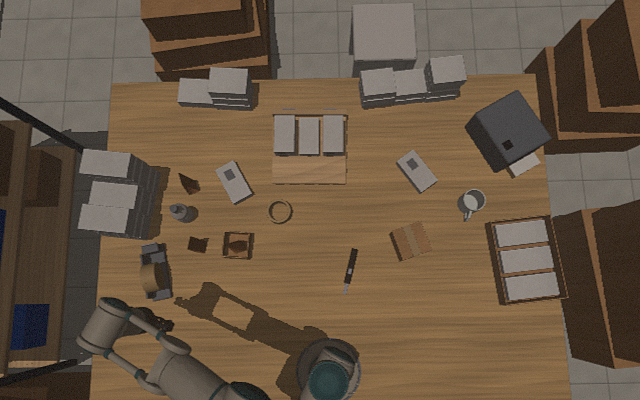

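View pics/side0.png

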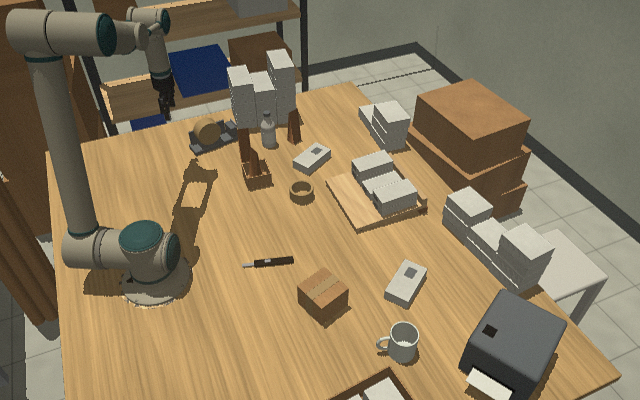

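Top view: the wedge candidates are (237,244) standing in the cardboard box, (199,244) and (187,181), both standing free. The first fits, because it is in the holder and nearest the base (about 538 mm, against 640 and 840). I'll enlarge it to confirm and measure the holder, the wedge and the riser.

```bash
python3 - <<'E'
from h import *
t=np.load("pics/top0.npy",allow_pickle=True).item(); s=np.load("pics/side0.npy",allow_pickle=True).item()
a=cv2.resize(t["frame"][215:275,175:275,::-1],(800,480),interpolation=cv2.INTER_CUBIC)
cv2.imwrite("pics/cropT.png",a)
a=cv2.resize(s["frame"][115:205,220:320,::-1],(600,540),interpolation=cv2.INTER_CUBIC)
cv2.imwrite("pics/cropS.png",a)
a=cv2.resize(t["frame"][105:195,255:365,::-1],(733,600),interpolation=cv2.INTER_CUBIC)
cv2.imwrite("pics/cropR.png",a)
for n,p in(("t",t),("s",s)):
    c=cloud(p)
    m=(abs(c[...,0]-450)<75)&(abs(c[...,1]-300)<80)
    for lo,hi in((12,45),(50,66),(80,120),(120,150),(150,170)):
        q=c[m&(c[...,2]>lo)&(c[...,2]<hi)]
        if len(q): print(n,lo,hi,len(q),np.round(np.nanmedian(q,0)),np.round(q.min(0)),np.round(q.max(0)), cv2.minAreaRect(q[:,:2].astype(np.float32)))
E
```

```text
t 12 45 168 [447. 313.  28.] [395. 231.  12.] [498. 372.  45.] ((446.84442138671875, 298.92962646484375), (144.49655151367188, 92.34583282470703), 85.17289733886719)
t 50 66 147 [444. 324.  58.] [400. 273.  50.] [500. 375.  66.] ((450.69873046875, 325.0704345703125), (96.855712890625, 95.48088836669922), 85.4035873413086)
t 80 120 45 [441. 310. 100.] [433. 294.  81.] [461. 337. 118.] ((441.06158447265625, 312.90191650390625), (17.389535903930664, 46.612457275390625), 34.58050537109375)
t 120 150 35 [443. 320. 136.] [437. 296. 121.] [453. 340. 149.] ((444.34466552734375, 318.238037109375), (7.757116794586182, 46.005001068115234), 17.83881187438965)
t 150 170 17 [446. 316. 153.] [442. 299. 150.] [452. 339. 161.] ((446.59039306640625, 318.6627502441406), (4.8788933753967285, 41.47449493408203), 11.275471687316895)
s 12 45 298 [443. 284.  30.] [400. 265.  12.] [500. 378.  45.] ((449.90399169921875, 323.0086975097656), (111.9752197265625, 96.0615463256836), 87.32416534423828)
s 50 66 164 [443. 300.  56.] [401. 270.  50.] [501. 376.  66.] ((450.84112548828125, 322.83233642578125), (108.65318298339844, 96.03257751464844), 86.6652603149414)
s 80 120 88 [444. 307.  99.] [435. 289.  80.] [464. 339. 120.] ((448.59051513671875, 315.0284118652344), (24.529184341430664, 51.05164337158203), 11.725756645202637)
s 120 150 58 [447. 312. 134.] [438. 289. 120.] [459. 343. 149.] ((448.55181884765625, 316.0317077636719), (13.585969924926758, 54.05962371826172), 16.7654972076416)
s 150 170 11 [450. 315. 151.] [440. 294. 150.] [454. 342. 155.] ((447.0103759765625, 317.86431884765625), (7.068160057067871, 47.76197814941406), 16.265256881713867)
```

View pics/cropT.png

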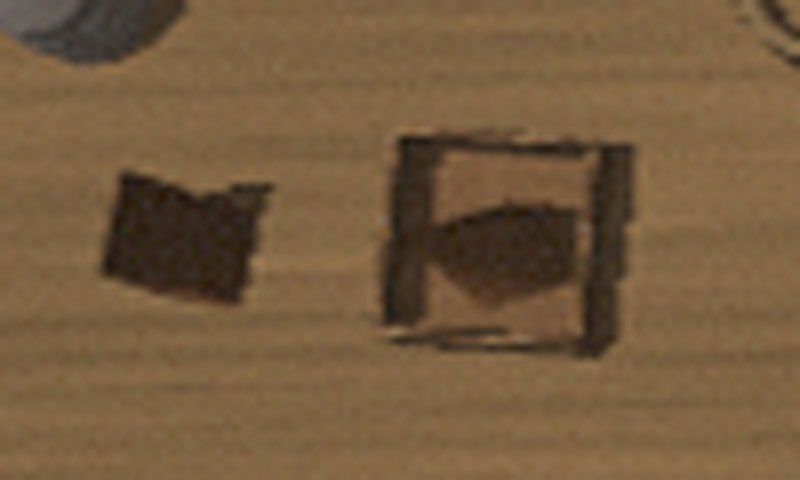

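View pics/cropS.png

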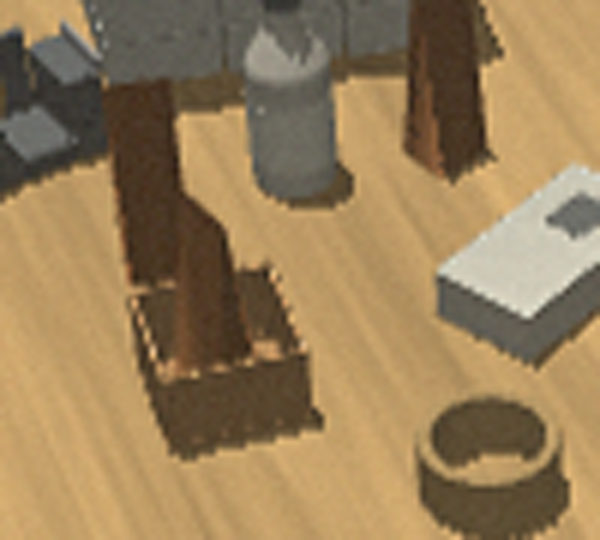

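View pics/cropR.png

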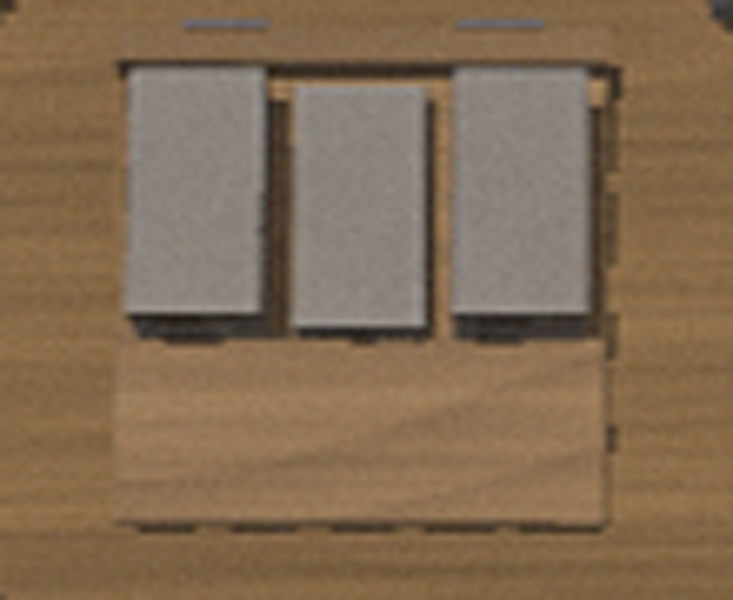

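The crops confirm it. The wedge standing in the cardboard box (top 237,244; side 253,165) is the only one in a holder and the nearest. The second stands free just to its left. Next I'll measure the wedge heading, the riser edge and the obstacles.

```bash
python3 - <<'E'
from h import *
t=np.load("pics/top0.npy",allow_pickle=True).item(); s=np.load("pics/side0.npy",allow_pickle=True).item()
for n,p in(("t",t),("s",s)):
    c=cloud(p)
    # wedge heading
    m=(abs(c[...,0]-447)<25)&(abs(c[...,1]-317)<35)&(c[...,2]>90)
    q=c[m][:,:2]; u,sv,v=np.linalg.svd(q-q.mean(0)); print(n,"wedge wide dir deg",np.degrees(np.arctan2(v[0,1],v[0,0])),q.mean(0).round(1),sv)
    # white boxes/board of riser
    for name,box,lo,hi in(("board",(600,780,-120,220),12,50),("stock",(650,1000,-120,220),75,140),("tape",(500,640,90,240),15,60),("cutter",(280,460,-200,0),6,30)):
        m=(c[...,0]>box[0])&(c[...,0]<box[1])&(c[...,1]>box[2])&(c[...,1]<box[3])&(c[...,2]>lo)&(c[...,2]<hi)
        q=c[m]
        if len(q): print(n,name,len(q),q.min(0).round(),q.max(0).round(),cv2.minAreaRect(q[:,:2].astype(np.float32)))
    if n=="t":
        for v in range(150,192,3): print(v,[c[v,u].round().tolist() for u in(280,310,340)])
# corners of front edge from crop: (115,522),(603,526)/6.66+offset
for u,v in((255+117/6.66,105+519/6.66),(255+603/6.66,105+524/6.66)):
    z0=t["z_map"][int(v)-1,int(u+.5)]; print(u,v,w(t,u,v,z0).round(1))
E
```

```text
t wedge wide dir deg -71.61755634162155 [444.1 315.9] [132.58833299  34.02164113]
t board 2020 [600. -85.  12.] [780. 206.  49.] ((689.9954833984375, 60.51472473144531), (179.8831329345703, 291.73284912109375), 0.013312210328876972)
t stock 1822 [776. -88.  75.] [958. 187. 121.] ((866.9285278320312, 51.74214172363281), (275.8173828125, 176.80282592773438), 88.58963012695312)
t tape 226 [529. 125.  15.] [619. 214.  54.] ((573.6489868164062, 170.08352661132812), (88.34528350830078, 88.73372650146484), 44.02157974243164)
t cutter 353 [ 280. -200.    6.] [460.  -2.  25.] ((369.80242919921875, -100.01164245605469), (196.99720764160156, 179.28598022460938), 89.11942291259766)
150 [[788.0, 159.0, 102.0], [800.0, 50.0, 56.0], [783.0, -61.0, 104.0]]
153 [[783.0, 161.0, 81.0], [788.0, 51.0, 56.0], [777.0, -61.0, 87.0]]
156 [[787.0, 166.0, 28.0], [783.0, 51.0, 34.0], [782.0, -63.0, 29.0]]
159 [[774.0, 166.0, 32.0], [772.0, 52.0, 29.0], [771.0, -62.0, 27.0]]
162 [[764.0, 166.0, 27.0], [760.0, 52.0, 30.0], [759.0, -62.0, 28.0]]
165 [[752.0, 166.0, 27.0], [749.0, 52.0, 29.0], [748.0, -62.0, 23.0]]
[... 641 characters left out ...]
 board 1657 [600. -89.  12.] [780. 207.  49.] ((690.0838623046875, 58.51460266113281), (179.56423950195312, 296.16717529296875), 0.05356188490986824)
s stock 1603 [775. -91.  75.] [957. 185. 117.] ((865.443359375, 47.934051513671875), (273.7919921875, 179.10057067871094), 88.47177124023438)
s tape 335 [530. 120.  15.] [619. 218.  51.] ((573.3556518554688, 170.06869506835938), (98.3790283203125, 85.69047546386719), 67.1939468383789)
s cutter 273 [ 281. -199.    6.] [453.  -1.  21.] ((359.90240478515625, -93.308349609375), (206.67926025390625, 161.3640899658203), 82.96238708496094)
272.56756756756755 182.92792792792793 [684.1 195.1  20.6]
345.5405405405405 183.6786786786787 [675.6 -81.2  19.8]
```

```bash
python3 -m creep '[[30,-27,0,0.1],[65,-59,0,0.2],[100,-91,0,0.35],[135,-123,0,0.5],[170,-155,0,0.65],[205,-187,0,0.65],[240,-219,0,0.65],[240,-219,0,0.65],[240,-219,0,0.65]]' 1
```

```text
time_s: 2.1
position: [448.1, 316.5, 231.2]
orientation: [0.435, -3.111, -0.001]
force: [-0.8, -0.0, -0.7]
opening: 85.6
```

```bash
python3 - <<'E'
from h import *
from scipy.spatial.transform import Rotation as R
st=robot.sense(); print(st["position"],R.from_rotvec(st["orientation"]).as_matrix().round(3).tolist())
p=cams.read_camera("side"); save(p,"s1.png",(190,60,340,200),5)
E
```

```text
[448.0511246  316.4854688  231.15264291] [[-0.962, -0.274, -0.001], [-0.274, 0.962, 0.0], [0.001, 0.001, -1.0]]
```

View pics/s1.png

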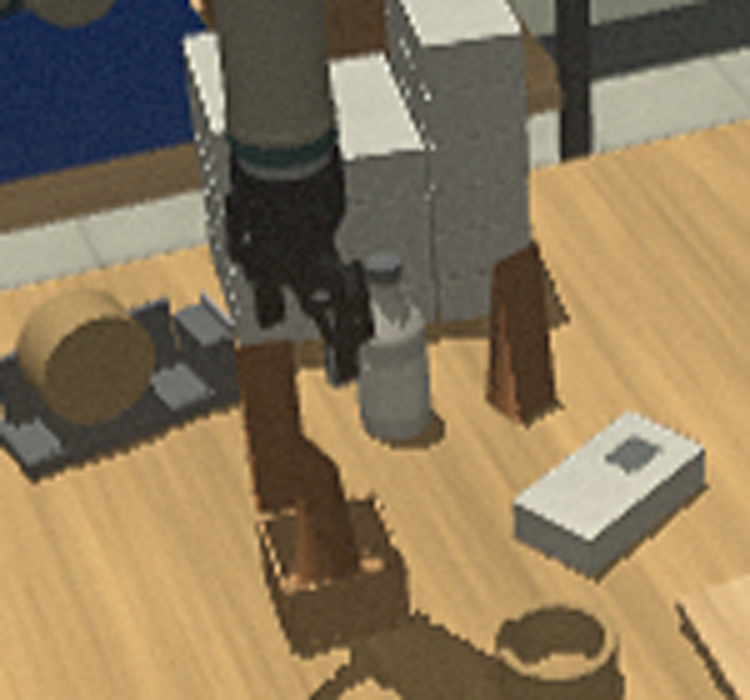

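The open gripper is over the wedge in the holder, with the jaws along its width. I'll lower it and close.

```bash
python3 -m creep '[[-1,0,-35,0],[-1,0,-75,0],[-1,0,-110,0],[-1,0,-127,0],[-1,0,-127,0],[-1,0,-127,0]]' && python3 -m creep '[[0,0,0,0],[0,0,0,0],[0,0,0,0],[0,0,0,0],[0,0,0,0],[0,0,0,0],[0,0,0,0],[0,0,0,0]]' 0.3
```

```text
time_s: 2.75
position: [445.3, 318.7, 104.7]
orientation: [0.441, -3.11, -0.002]
force: [0.8, -0.3, 1.1]
opening: 85.1
time_s: 3.55
position: [446.2, 319.5, 106.1]
orientation: [-0.44, 3.109, 0.005]
force: [0.3, 1.0, 5.9]
opening: 44.2
```

```bash
python3 - <<'E'
from h import *
p=cams.read_camera("side"); save(p,"s2.png",(190,60,340,200),5)
E
```

```text
(no output)
```

View pics/s2.png

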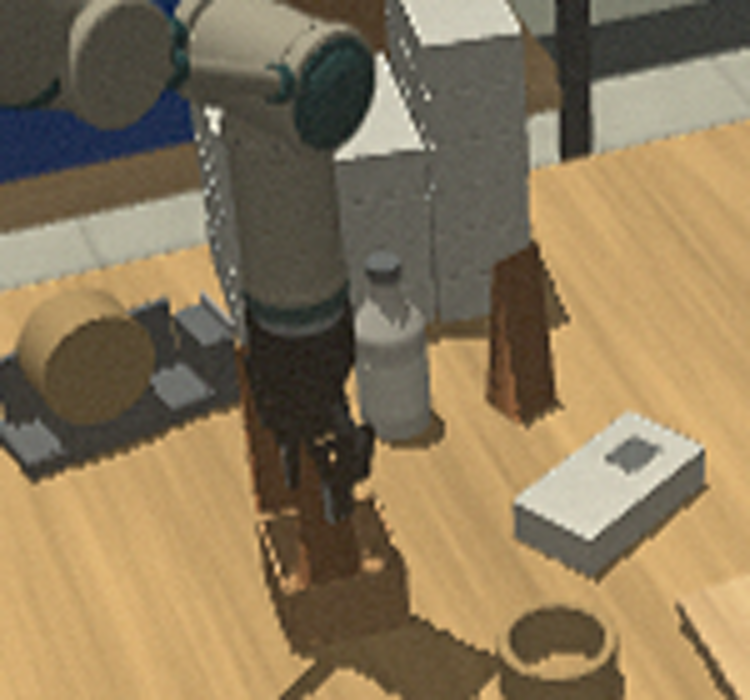

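The opening stopped at 44 mm, on the 45 mm width. I'll lift it clear of the box, carry it to the push line and align it with the riser.

```bash
python3 -m creep '[[0,0,15,0],[0,0,40,0],[0,0,70,0],[0,0,88,0],[0,0,88,0],[-3,-30,88,-0.07],[-6,-65,88,-0.15],[-10,-105,88,-0.25],[-12,-145,88,-0.3],[-14,-185,88,-0.3],[-16,-225,88,-0.3],[-16,-250,88,-0.3],[-16,-258,88,-0.3],[-16,-258,88,-0.3],[-16,-258,88,-0.3]]'
```

```text
time_s: 5.1
position: [429.9, 62.2, 193.5]
orientation: [0.029, 3.14, 0.006]
force: [0.4, 0.8, -1.8]
opening: 44.0
```

```bash
python3 - <<'E'
from h import *
from scipy.spatial.transform import Rotation as R
st=robot.sense(); print(st["position"],R.from_rotvec(st["orientation"]).as_matrix().round(3).tolist(),st["opening"])
p=cams.read_camera("side"); save(p,"s3.png",(190,100,440,280),3)
c=cloud(p); m=(abs(c[...,0]-430)<40)&(abs(c[...,1]-61)<35)&(c[...,2]>60)&(c[...,2]<170)
q=c[m]
for z in range(60,170,10):
    k=q[(q[:,2]>=z)&(q[:,2]<z+10)]
    if len(k): print(z,len(k),k.min(0).round(),k.max(0).round())
E
```

```text
[429.86549207  62.18380166 193.54693792] [[-1.0, 0.019, 0.001], [0.019, 1.0, 0.004], [-0.001, 0.004, -1.0]] 44.01126259102585
80 4 [414.  40.  85.] [447.  86.  90.]
90 27 [413.  37.  90.] [450.  85.  99.]
100 32 [412.  33. 100.] [449.  83. 110.]
110 30 [414.  34. 110.] [443.  86. 120.]
120 39 [414.  32. 121.] [448.  85. 130.]
130 20 [416.  36. 130.] [445.  77. 140.]
140 30 [416.  33. 140.] [445.  77. 150.]
150 24 [418.  35. 151.] [443.  80. 160.]
160 24 [419.  34. 160.] [444.  85. 169.]
```

View pics/s3.png

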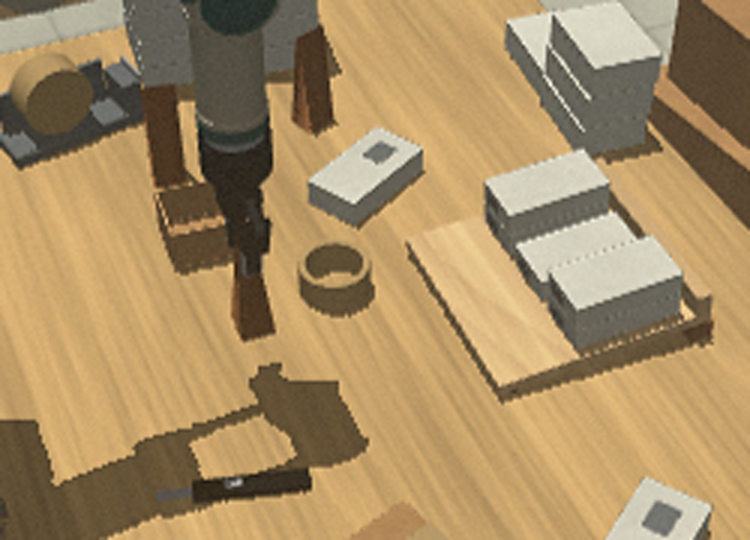

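The wedge hangs upright from the gripper (crop 250,300), its foot about 90 mm above the table and clear of the tape and cutter. I'll lower it until it touches.

```bash
python3 -m creep '[[0,0,-30,0],[0,0,-60,0],[0,0,-80,0],[0,0,-86,0],[0,0,-89,0],[0,0,-90,0],[0,0,-90,0]]'
```

```text
time_s: 5.85
position: [430.9, 62.7, 104.5]
orientation: [0.027, 3.138, 0.006]
force: [-0.1, 0.2, -1.1]
opening: 44.2
```

```bash
python3 -m creep '[[0,0,-1,0],[0,0,-2,0],[0,0,-3,0],[0,0,-3,0]]'
```

```text
time_s: 6.25
position: [431.4, 62.7, 102.1]
orientation: [0.028, 3.137, 0.006]
force: [0.2, 0.1, 3.3]
opening: 43.8
```

It has touched down (+3.3 N). I'll release it, rise and check that it stands.

```bash
python3 -m creep '[[0,0,0,0],[0,0,0,0],[0,0,0,0],[0,0,0,0],[0,0,0,0],[0,0,25,0],[0,0,60,0],[0,0,95,0],[0,0,95,0]]' 0.9
```

```text
time_s: 7.15
position: [434.7, 62.7, 201.5]
orientation: [0.027, 3.127, 0.006]
force: [2.1, 0.2, -0.0]
opening: 77.2
```

```bash
python3 - <<'E'
from h import *
st=robot.sense(); print(st["position"],st["opening"])
p=cams.read_camera("side"); save(p,"s4.png",(190,100,440,280),3)
c=cloud(p); m=(abs(c[...,0]-430)<40)&(abs(c[...,1]-61)<35)&(c[...,2]>10)&(c[...,2]<170)
q=c[m]
for z in range(10,170,20):
    k=q[(q[:,2]>=z)&(q[:,2]<z+20)]
    if len(k): print(z,len(k),k.min(0).round(),k.max(0).round())
E
```

```text
[434.73893131  62.66925711 201.47562144] 77.17136768559325
10 50 [415.  36.  11.] [451.  85.  30.]
30 53 [416.  34.  30.] [449.  82.  50.]
50 45 [420.  36.  51.] [445.  81.  70.]
70 48 [421.  36.  70.] [443.  88.  89.]
90 37 [424.  36.  90.] [441.  80. 110.]
110 34 [426.  37. 111.] [438.  83. 130.]
130 35 [429.  35. 131.] [438.  85. 149.]
150 1 [432.  69. 155.] [432.  69. 155.]
```

View pics/s4.png

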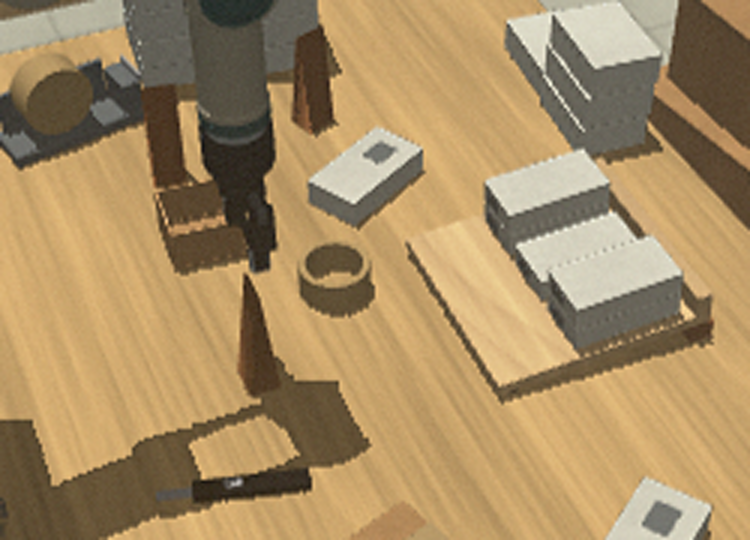

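It stands upright at about (433, 60), unsupported (crop 258,340). I'll go behind it with the fingers shut and tip it towards the riser, thin end leading.

```bash
python3 -m creep '[[-30,-2,5,0],[-65,-2,5,0],[-65,-2,5,0],[-65,-2,-30,0],[-65,-2,-65,0],[-65,-2,-80,0],[-65,-2,-80,0],[-65,-2,-80,0]]' 0
```

```text
time_s: 8.0
position: [368.1, 60.7, 118.8]
orientation: [0.027, 3.133, 0.006]
force: [-0.7, 0.1, -0.1]
opening: 0.1
```

```bash
python3 -m creep '[[10,0,0,0],[25,0,0,0],[35,0,0,0],[45,0,0,0],[55,0,0,0],[65,0,0,0],[75,0,0,0],[85,0,0,0],[95,0,0,0],[105,0,-5,0],[115,0,-10,0],[115,0,-10,0],[115,0,-10,0]]'
```

```text
time_s: 9.3
position: [482.7, 60.7, 108.3]
orientation: [0.027, 3.134, 0.006]
force: [-0.8, 0.4, -0.5]
opening: 0.3
```

```bash
python3 - <<'E'
from h import *
st=robot.sense(); print(st["position"],st["opening"])
p=cams.read_camera("side"); save(p,"s5.png",(190,100,440,280),3)
E
```

```text
[482.67766582  60.67132958 108.2824025 ] 0.2708595693834725
```

View pics/s5.png

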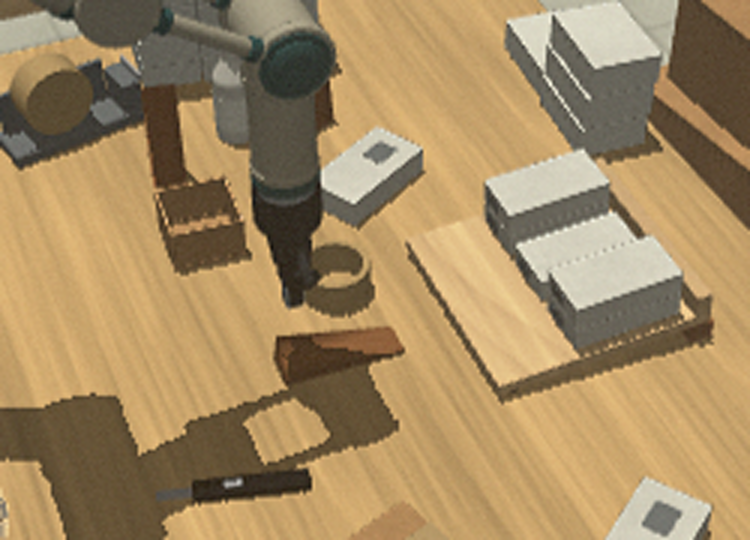

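The wedge lies flat with its thin end towards the riser (blunt end at crop 290,357, tip at 395,340). It is free of the fingers. I'll measure its pose.

```bash
python3 - <<'E'
from h import *
for n in("side","top"):
    p=cams.read_camera(n)
    hsv=cv2.cvtColor(p["frame"],cv2.COLOR_RGB2HSV)
    c=cloud(p); m=(c[...,0]>420)&(c[...,0]<660)&(c[...,1]>-10)&(c[...,1]<115)&(c[...,2]>5)&(c[...,2]<48)
    q=c[m]; print(n,len(q),q.min(0).round(),q.max(0).round(),cv2.minAreaRect(q[:,:2].astype(np.float32)))
    save(p,n+"6.png",(220,150,340,270) if n=="top" else (250,170,350,270),5)
    for x in range(430,660,15):
        k=q[(q[:,0]>=x)&(q[:,0]<x+15)]
        if len(k)>2: print(x,len(k),np.percentile(k[:,1],[5,95]).round(),k[:,2].max().round())
E
```

```text
side 475 [423.  -9.   5.] [652. 106.  45.] ((542.6434326171875, 62.95081329345703), (112.14778900146484, 225.28648376464844), 80.57118225097656)
445 3 [37. 78.] 19.0
460 73 [37. 80.] 45.0
475 57 [34. 79.] 40.0
490 54 [36. 78.] 35.0
505 55 [32. 78.] 33.0
520 48 [35. 77.] 30.0
535 47 [32. 79.] 27.0
550 43 [33. 78.] 20.0
565 38 [34. 75.] 18.0
580 34 [30. 75.] 15.0
595 11 [26. 76.] 9.0
625 7 [ -5. 105.] 6.0
top 107 [421. -10.   5.] [660. 115.  44.] ((540.4046630859375, 49.765403747558594), (238.19638061523438, 123.94983673095703), 1.529808759689331)
430 7 [ 61. 108.] 10.0
445 11 [ 19. 100.] 9.0
460 36 [38. 97.] 44.0
595 8 [33. 76.] 10.0
610 12 [ -6. 108.] 11.0
625 8 [-5. 77.] 10.0
640 11 [  7. 100.] 9.0
655 4 [  2. 114.] 10.0
```

View pics/top6.png

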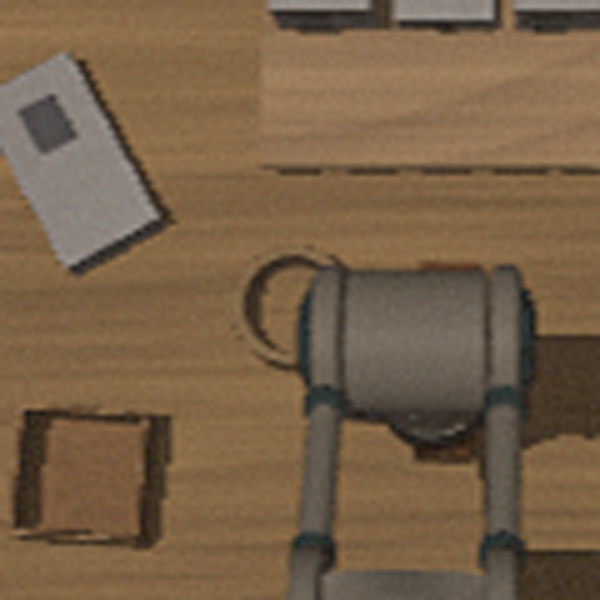

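View pics/side6.png

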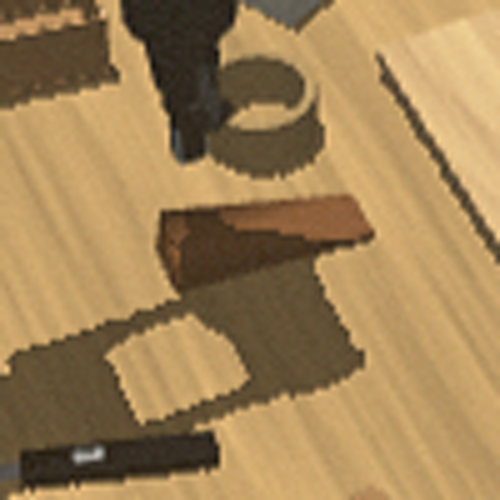

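The wedge spans x of about 458–607, is centred at y of about 57 near its blunt end and heads about −1.5°, in line with the riser. I'll take it near the blunt end (x of about 481).

```bash
python3 -m creep '[[-2,-3,0,0],[-2,-3,0,0],[-2,-3,0,0],[-2,-3,0,0],[-2,-3,0,0],[-2,-3,-30,0],[-2,-3,-65,0],[-2,-3,-90,0],[-2,-3,-102,0],[-2,-3,-102,0],[-2,-3,-102,0]]' 1 && python3 -m creep '[[0,0,0,0],[0,0,0,0],[0,0,0,0],[0,0,0,0],[0,0,0,0],[0,0,0,0],[0,0,0,0],[0,0,0,0]]' 0.3
```

```text
time_s: 10.55
position: [480.9, 57.7, 6.9]
orientation: [0.027, 3.133, 0.006]
force: [0.4, 0.1, 0.7]
opening: 85.4
time_s: 11.35
position: [481.8, 57.8, 8.1]
orientation: [0.027, 3.131, 0.006]
force: [-0.5, 1.0, 5.1]
opening: 44.4
```

```bash
python3 - <<'E'
from h import *
st=robot.sense(); print(st["position"],st["force"],st["opening"])
p=cams.read_camera("side"); save(p,"s7.png",(230,130,430,270),4)
E
```

```text
[481.76169897  57.82913079   8.12690353] [-0.49510164  1.02200447  5.13323689] 44.38498519012362
```

View pics/s7.png

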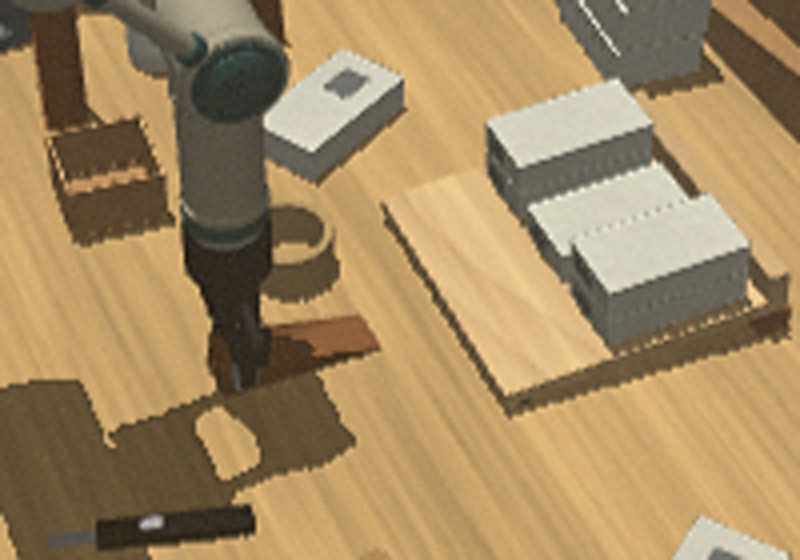

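It is gripped (44.4 mm). I'll push it up to just short of the edge, then in small steps, watching the force.

```bash
python3 -m creep '[[20,0,0,0],[45,-1,0,0],[70,-2,0,0],[85,-2,0,0],[95,-2,0,0],[95,-2,0,0]]' && python3 -m creep '[[5,0,0,0],[10,0,0,0],[15,0,0,0],[20,0,0,0],[25,-1,0,0],[30,-1,0,0],[30,-1,0,0]]'
```

```text
time_s: 12.0
position: [577.9, 55.8, 8.2]
orientation: [0.027, 3.129, 0.006]
force: [2.9, 0.2, -1.8]
opening: 44.5
time_s: 12.7
position: [603.9, 55.1, 8.1]
orientation: [0.027, 3.136, 0.007]
force: [-6.8, -0.7, 4.0]
opening: 44.1
```

```bash
python3 - <<'E'
from h import *
st=robot.sense(); print(st["position"],st["force"],st["opening"])
p=cams.read_camera("side"); save(p,"s8.png",(230,130,430,270),4)
E
```

```text
[603.85807363  55.13484399   8.14204502] [-6.84442174 -0.70796815  4.02376087] 44.1253676692413
```

View pics/s8.png

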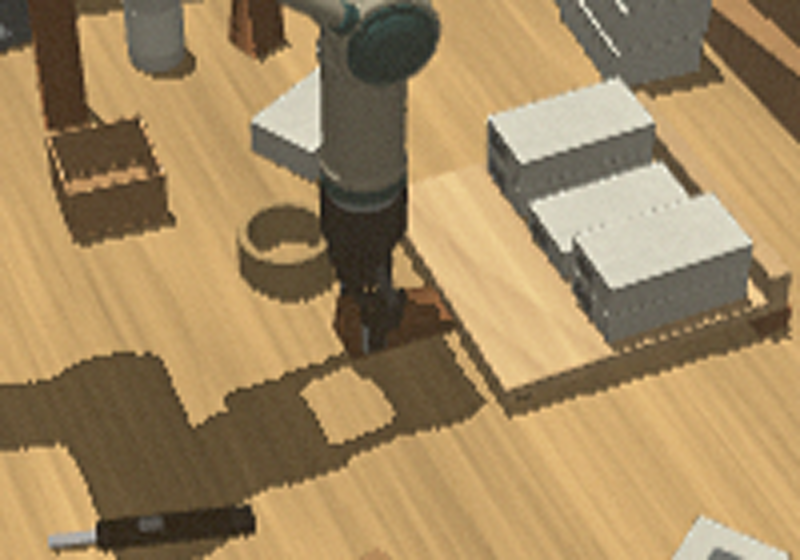

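The tip is under the front edge (crop 450,315), and the riser is starting to load it (about 7 N). I'll go on in small steps.

```bash
python3 -m creep '[[5,0,0,0],[10,0,0,0],[15,0,0,0],[20,0,0,0],[25,-1,0,0],[30,-1,0,0],[30,-1,0,0]]'; python3 -m creep '[[4,0,0,0],[8,0,0,0],[12,0,0,0],[12,0,0,0]]'
```

```text
time_s: 13.45
position: [630.5, 54.4, 8.2]
orientation: [-0.027, -3.141, -0.007]
force: [-5.5, -0.5, 3.4]
opening: 44.2
time_s: 13.85
position: [638.5, 54.7, 8.1]
orientation: [-0.026, -3.134, -0.007]
force: [-6.8, 0.3, 4.1]
opening: 44.2
```

```bash
python3 -m creep '[[4,0,0,0],[8,0,0,0],[12,0,0,0],[12,0,0,0]]'; python3 -m creep '[[3,0,0,0],[6,0,0,0],[9,0,0,0],[9,0,0,0]]'
```

```text
time_s: 14.25
position: [646.7, 54.9, 8.1]
orientation: [-0.026, -3.128, -0.007]
force: [-6.0, 0.6, 2.6]
opening: 44.0
time_s: 14.65
position: [650.2, 55.2, 8.1]
orientation: [-0.025, -3.117, -0.007]
force: [-11.2, 1.6, 7.0]
opening: 44.1
```

```bash
python3 - <<'E'
from h import *
st=robot.sense(); print(st["position"],st["force"],st["opening"])
p=cams.read_camera("side"); save(p,"s9.png",(230,130,430,270),4)
E
```

```text
[650.22812001  55.19007073   8.14279347] [-11.20029752   1.60197138   6.99413006] 44.05569260517873
```

View pics/s9.png

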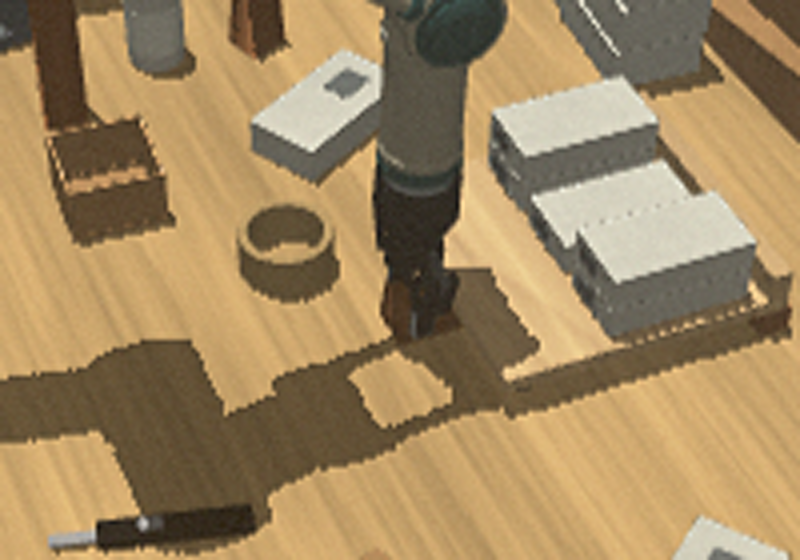

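The riser is nearly level and the force is rising (11 N). I'll push on to about 25–30 N.

```bash
python3 -m creep '[[3,0,0,0],[6,0,0,0],[9,0,0,0],[12,0,0,0],[12,0,0,0]]'
```

```text
time_s: 15.2
position: [650.4, 55.3, 8.0]
orientation: [-0.023, -3.094, -0.006]
force: [-21.0, -0.6, 15.2]
opening: 44.1
```

```bash
python3 -m creep '[[4,0,0,0],[8,0,0,0],[12,0,0,0],[16,0,0,0],[18,0,0,0],[18,0,0,0]]'
```

```text
time_s: 15.8
position: [650.6, 55.4, 7.8]
orientation: [-0.021, -3.058, -0.004]
force: [-30.9, -0.5, 21.0]
opening: 43.9
```

```bash
python3 - <<'E'
from h import *
st=robot.sense(); print(st["position"],st["force"],st["opening"])
p=cams.read_camera("side"); save(p,"s10.png",(230,130,430,270),4)
E
```

```text
[650.6486665   55.40029477   7.78499602] [-30.90777784  -0.49082385  20.98154712] 43.86457499194825
```

View pics/s10.png

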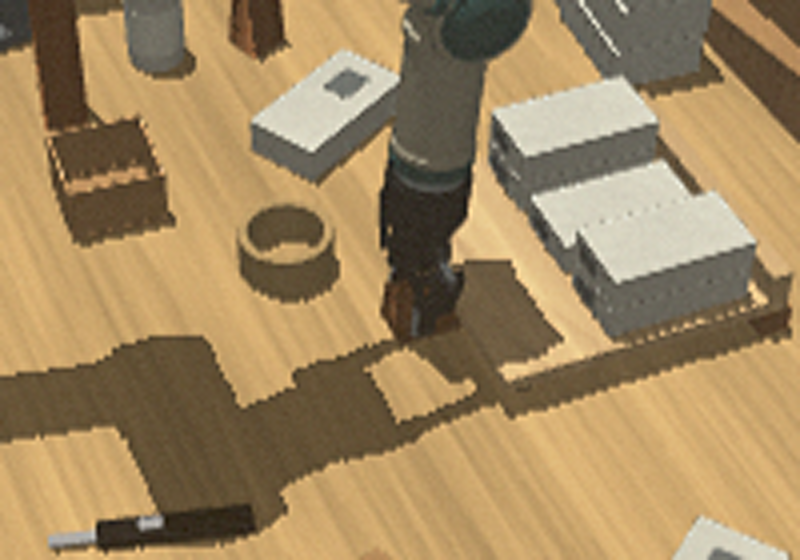

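The force reached 31 N with no further motion (x stays about 650.5), so it is jammed. I'll unload the arm, then release.

```bash
python3 -m creep '[[0,0,0,0],[0,0,0,0],[0,0,0,0]]'
```

```text
time_s: 16.15
position: [649.0, 55.4, 7.9]
orientation: [-0.021, -3.055, -0.004]
force: [-6.1, -0.1, 3.2]
opening: 44.1
```

```bash
python3 -m creep '[[0,0,0,0],[0,0,0,0],[0,0,0,0],[0,0,0,0],[0,0,0,0]]' 0.85; python3 - <<'E'
from h import *
p=cams.read_camera("side"); save(p,"s11.png",(300,130,430,230),6)
E
```

```text
time_s: 16.65
position: [649.4, 55.4, 7.8]
orientation: [-0.021, -3.055, -0.004]
force: [-0.2, 0.0, -0.3]
opening: 72.5
```

View pics/s11.png

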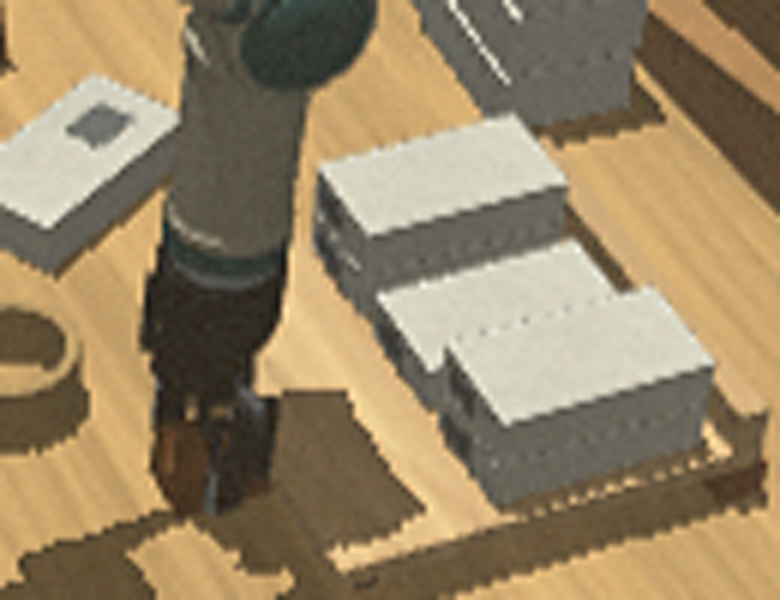

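The fingers are open and free of force. I'll rise and back off to look.

```bash
python3 -m creep '[[0,0,15,0],[0,0,40,0],[0,0,75,0],[-20,0,110,0],[-60,0,140,0],[-100,0,150,0],[-150,0,150,0],[-200,0,150,0],[-240,0,150,0],[-240,0,150,0]]'; python3 - <<'E'
from h import *
for n in("side","top"):
    p=cams.read_camera(n); save(p,n+"12.png",(280,130,440,250) if n=="side" else (230,100,390,220),5)
    np.save("pics/"+n+"12.npy",p,allow_pickle=True)
    c=cloud(p)
    def med(x0,x1,y0,y1,lo,hi):
        m=(c[...,0]>x0)&(c[...,0]<x1)&(c[...,1]>y0)&(c[...,1]<y1)&(c[...,2]>lo)&(c[...,2]<hi)
        return c[m]
    for x in range(620,780,10):
        a=med(x,x+10,35,75,-10,70); b=med(x,x+10,-80,20,-10,70); d=med(x,x+10,95,190,-10,70)
        print(n,x,[(len(k),np.round(np.median(k[:,2]),1)) for k in(a,b,d) if len(k)])
    q=med(600,676,0,110,8,60); 
    if len(q): print(q.min(0).round(),q.max(0).round())
E
```

```text
time_s: 17.7
position: [402.4, 55.8, 158.6]
orientation: [-0.021, -3.05, -0.005]
force: [-0.1, -0.9, 0.3]
opening: 72.5
side 620 [(26, np.float64(0.5)), (53, np.float64(-1.5)), (35, np.float64(-1.8))]
side 630 [(49, np.float64(24.7)), (61, np.float64(-2.2)), (43, np.float64(-2.9))]
side 640 [(21, np.float64(32.9)), (58, np.float64(-1.2)), (42, np.float64(-2.0))]
side 650 [(22, np.float64(32.2)), (60, np.float64(-2.1)), (33, np.float64(-2.5))]
side 660 [(24, np.float64(30.2)), (57, np.float64(-1.2)), (36, np.float64(-1.8))]
side 670 [(23, np.float64(28.1)), (82, np.float64(1.0)), (37, np.float64(-1.2))]
side 680 [(32, np.float64(38.8)), (120, np.float64(31.5)), (105, np.float64(32.6))]
side 690 [(20, np.float64(40.4)), (86, np.float64(38.8)), (66, np.float64(40.0))]
side 700 [(26, np.float64(41.3)), (67, np.float64(39.4)), (36, np.float64(40.8))]
side 710 [(17, np.float64(41.9)), (71, np.float64(40.9)), (49, np.float64(40.7))]
side 720 [(22, np.float64(41.6)), (67, np.float64(40.2)), (39, np.float64(41.1))]
side 730 [(20, np.float64(40.4)), (68, np.float64(40.8)), (48, np.float64(40.5
[... 994 characters left out ...]
np.float64(41.3))]
top 700 [(28, np.float64(41.7)), (72, np.float64(41.6)), (64, np.float64(42.9))]
top 710 [(28, np.float64(39.5)), (68, np.float64(42.9)), (63, np.float64(42.3))]
top 720 [(28, np.float64(43.3)), (72, np.float64(42.0)), (68, np.float64(41.2))]
top 730 [(28, np.float64(41.9)), (66, np.float64(42.0)), (65, np.float64(41.9))]
top 740 [(27, np.float64(41.8)), (66, np.float64(40.6)), (56, np.float64(40.5))]
top 750 [(27, np.float64(39.3)), (66, np.float64(41.9)), (67, np.float64(40.6))]
top 760 [(28, np.float64(43.8)), (68, np.float64(42.0)), (62, np.float64(42.4))]
top 770 [(29, np.float64(41.9)), (65, np.float64(42.7)), (69, np.float64(42.1))]
[617.  12.   9.] [676. 104.  46.]
```

View pics/side12.png

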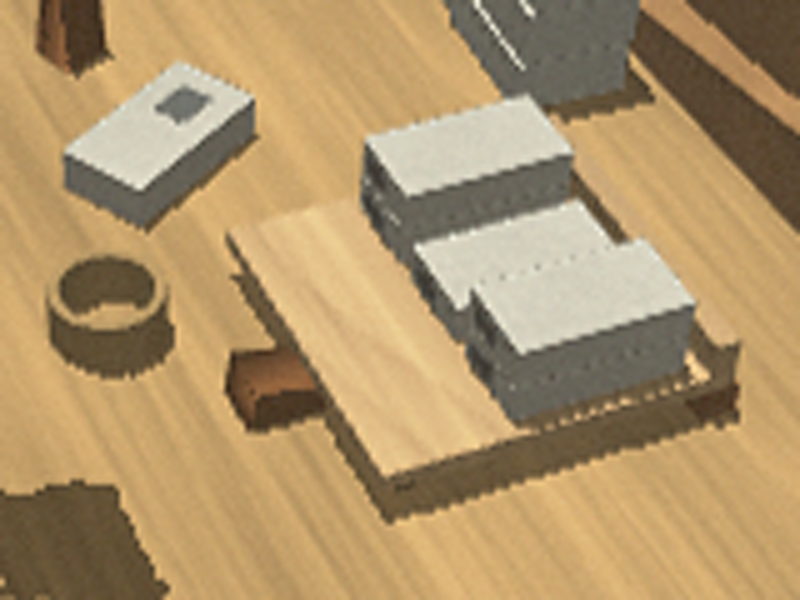

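View pics/top12.png

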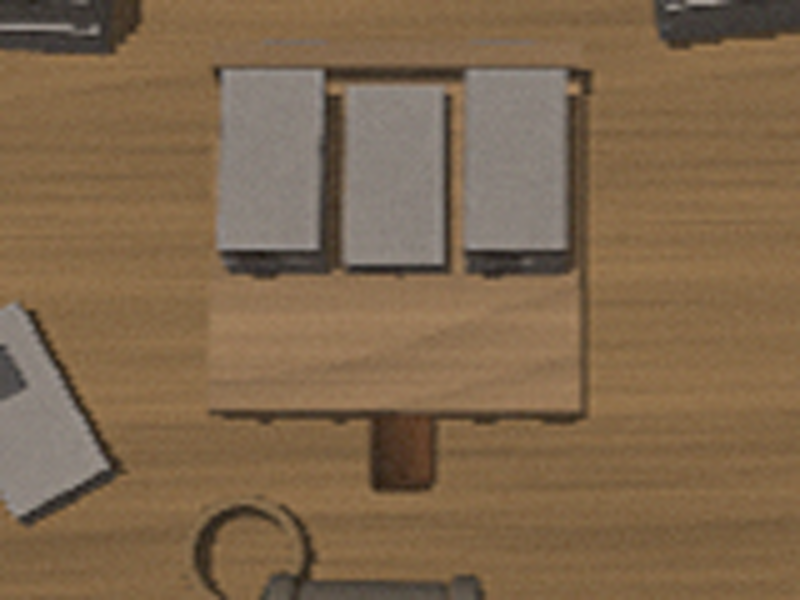

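The board is level: its top reads 41–42 mm from front to back in both cameras. The wedge lies flat and central. The robot's downward pressure may have taken up part of the 31 N, so I'll check the jam by pushing the blunt end once more with the fingers shut.

```bash
python3 -m creep '[[40,0,0,0],[85,0,0,0],[130,0,0,0],[175,0,0,0],[185,0,-20,0],[185,0,-60,0],[185,0,-100,0],[185,0,-130,0],[185,0,-145,0],[185,0,-145,0],[185,0,-145,0]]' 0; python3 -m creep '[[5,0,0,0],[10,0,0,0],[15,0,0,0],[20,0,0,0],[25,0,0,0],[30,0,0,0],[30,0,0,0]]'
```

```text
time_s: 18.9
position: [596.0, 55.4, 14.3]
orientation: [-0.021, -3.06, -0.004]
force: [0.1, -0.8, 0.2]
opening: 0.1
time_s: 19.6
position: [621.3, 55.5, 14.5]
orientation: [-0.021, -3.049, -0.004]
force: [-8.4, 0.1, 7.1]
opening: -0.1
```

```bash
python3 -m creep '[[4,0,0,0],[8,0,0,0],[12,0,0,0],[16,0,0,0],[16,0,0,0]]'; python3 -m creep '[[6,0,0,0],[12,0,0,0],[18,0,0,0],[22,0,0,0],[22,0,0,0]]'
```

```text
time_s: 20.1
position: [621.7, 55.6, 14.8]
orientation: [-0.019, -3.015, -0.003]
force: [-26.0, -1.2, 20.3]
opening: -0.1
time_s: 20.6
position: [621.2, 55.7, 15.3]
orientation: [-0.017, -2.967, -0.001]
force: [-37.2, -1.5, 24.4]
opening: 0.3
```

It took 37 N at the blunt end without moving (x 621.3 to 621.2), so it is tight. I'll back off.

```bash
python3 -m creep '[[-3,0,0,0],[-15,0,0,0],[-40,0,0,0],[-60,0,30,0],[-80,0,70,0],[-100,0,110,0],[-140,0,140,0],[-180,0,140,0],[-220,0,140,0],[-220,0,140,0]]'; python3 - <<'E'
from h import *
a={n:np.load("pics/"+n+"0.npy",allow_pickle=True).item() for n in("side","top")}
for n in("side","top"):
    p=cams.read_camera(n); save(p,n+"13.png")
    c=cloud(p)
    for nm,x0,x1 in(("front",695,715),("rear",755,770)):
        m=(c[...,0]>x0)&(c[...,0]<x1)&(c[...,1]>-70)&(c[...,1]<180)&(c[...,2]>10); print(n,nm,np.median(c[m][:,2]))
    m=(c[...,0]>610)&(c[...,0]<674)&(c[...,1]>20)&(c[...,1]<90)&(c[...,2]>15)
    q=c[m]; print(np.percentile(q,[2,98],axis=0).round(1).tolist())
    for t in("carton","tape","stock_a","cutter","mug","bottle"):
        print(t,[np.round(d["pixel"]).tolist() for d in finder.boxes_of(p,t)[:2]])
print(robot.sense()["position"],robot.sense()["force"])
E
```

```text
time_s: 21.6
position: [394.9, 56.0, 155.6]
orientation: [-0.017, -2.962, -0.002]
force: [-0.1, 0.6, 0.1]
opening: 0.1
side front 41.3613235658255
side rear 41.32716039148022
[[632.0, 27.7, 18.3], [672.7, 79.0, 41.3]]
carton [[325.0, 295.0]]
tape [[300.0, 189.0]]
stock_a [[406.0, 283.0], [312.0, 154.0]]
cutter [[269.0, 261.0]]
mug [[403.0, 344.0]]
bottle []
top front 41.45670637307887
top rear 41.63175082261796
[[630.4, 30.5, 19.2], [672.1, 75.6, 42.9]]
carton [[410.0, 240.0]]
tape [[276.0, 207.0], [236.0, 181.0]]
stock_a [[234.0, 184.0]]
cutter [[350.0, 266.0], [310.0, 147.0]]
mug [[469.0, 204.0]]
bottle [[181.0, 214.0], [409.0, 243.0]]
[401.37771672  55.67031044 155.18287257] [ 0.46277739  0.27822622 -0.44920488]
```

View pics/side13.png

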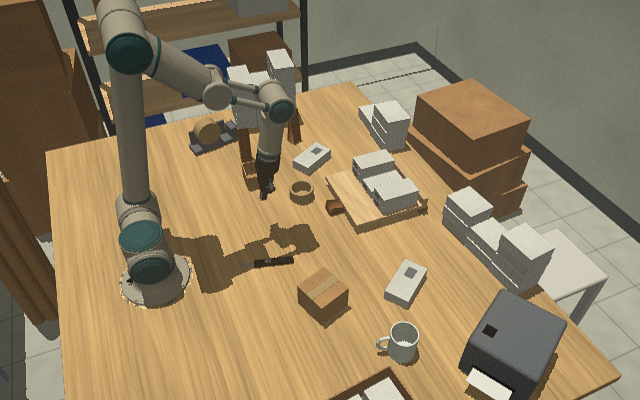

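View pics/top13.png

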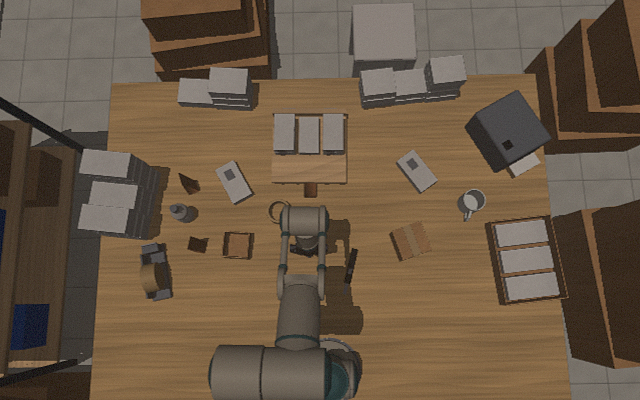

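The riser is level with the wedge under its middle (side 333,207; top 311,190). The bystanders are where they started and the gripper hangs clear at (265,190) in the side view, so I'll hand it in.

```bash
python3 -c "
from bench import ticket
print(ticket.finish_job())"
```

```text
the job is handed in; nothing more can be done
None
```

The riser is level with the wedge jammed under the middle of its front edge. I handed the job in at about 22 s; no verdict came back.

I lifted the wedge out of the box, stood it on the table and let go. Then I tipped it flat with the shut fingers, thin end towards the riser. I took it again by its width, pushed it in to 31 N, released it, and pushed its blunt end once more with the fingers shut.

**Last checks**
- **Level:** the board's top reads 41.4 mm at the front strip and 41.3–41.6 mm further back in both cameras, so there is no slope. Taken literally that puts the lower front edge at about 26.4 mm. The table itself reads 1–2 mm low nearby, so the true height is probably nearer 28.
- **Jam:** at 37 N the blunt end did not move (x 621.3 before, 621.2 after). I could not measure how hard the riser bears on the wedge, only infer it from that push.
- **Wedge:** it lies flat, its thin end about 100 mm under the edge and within a few millimetres of its middle.
- **Surroundings:** the bystanders look unmoved against the first pictures. The finder missed the bottle in the last side view but found it in the top view. The gripper hangs clear and touches nothing.
- **Tool tilt:** the arm's tool leaned up to about 0.17 rad during the pushes and stayed so; nothing was affected.

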